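# Set a fan controller's run-on trimmer to its stop with the trimming tool

## Robot

A 6-joint arm with a two-finger parallel gripper is mounted at the origin on the work surface; the furniture and walls round the work are solid. World frame = base frame: x ahead of the robot, y to its left, z up, the work surface at z = 0. Lengths are in m, angles in rad, forces in N, time in s.
With the tool pointing down it reaches from about 0.225 to 0.875 m from the base axis. Payload 3.4 kg.
Tool frame: the origin (TCP) lies between the finger pads; the fingertips stand 8 mm ahead of it and the grasp point (between the pads) lies 11 mm behind it; z points along the fingers, y is the line along which they close (so a half turn about z gives the same grasp; the last joint's range is limited). The gripper opens to 85 mm and grips with 20 to 120 N. Pads are 22 mm wide; open, the fingers measure 114 mm over their backs; the gripper's body (76 mm by 85 mm) begins 54 mm behind the grasp point. The pads swing forward as they close: fully open they stand 13 mm farther back than shut.
Start: joints at [-0.121, 0.276, 1.505, -0, 1.361, -0.121], TCP at [0.575, -0, 0.239] pointing down, gripper open.
Joint ranges: [-2.89, 2.89], [-0.75, 2.08], [0.22, 2.7], [-1.18, 4.32], [0.11, 2.71], [-2.7, 2.7]. Speed limits (rad/s): [2.57, 2.57, 3.14, 3.14, 3.14, 3.14].

## Interface

Orientations are given as a unit quaternion [w, x, y, z].
In Python, from rig import manip gives the robot as it stands.
- The arm moves only by the tool move_arm, never from a script. Its argument "deltas" is a list that holds one entry, the list of rows, each a list of 5 numbers: the shift along the tool's x, y, z normalised to -1 to 1, where 1 is 80 cm, then the turn about the tool's z normalised to -1 to 1, where 1 is 120 degrees, then the closure, from -1 (fully open) to 1 (shut). In form: [[[tx, ty, tz, twist, grip], ...]]. A call has 1 to 12 rows; each row is the pose to reach, as a shift and turn from the pose commanded when the call began, along the tool's axes at that moment; what a row does not reach only later rows make up. A row lasts 1/10 s, in which the tool goes at most 50 mm and 8.59 degrees, less where a joint would pass 70% of its speed; a pose out of reach is approached as far as the arm can. A call with a number of a shift or a turn outside -1 to 1 is refused whole. A call with a gripper value outside its range is refused whole. The fingers move at their own pace and stop on an object; "squeeze" is the grip in N (left out, the last holds). Time passes only in rows, so rows that repeat a pose let the fingers close. It gives the time, the measured TCP pose, the force, the opening and the grip force at its end, in the units of the state.
- manip.get_state(): the state, without advancing time (a new reading comes with each control period).
- manip.get_image(name): name is "scene" or "side" or "wrist"; returns the picture (420x560x3 uint8, red, green, blue); there is no depth.
- manip.camera_params(name): a dict with "fx", "fy", "cx", "cy" (pixels), "R" (3x3) and "t" (3): a world point X has camera coordinates R X + t; the wrist camera has in their place "tool_from_camera" (4x4, takes a point from camera to tool coordinates, whose origin is the TCP and whose axes are the flange's). Camera axes: x right, y down, z forward; pixel columns grow to the right and rows downward; lengths in m; the calibration is good to about 2 mm. A picture is of the moment at which its call begins: read the wrist's pose just before it. camera_params takes no time and is no camera call.
- manip.sign_off(): hands the job in; it is judged then, once.
The state is a dict: "clock": time; "qpos": joint angles; "qd": joint speeds; "effort": joint torques, N m; "position": TCP position; "ee_rot": TCP orientation; "contact_force": force on the tool from outside, world axes, zero at the start; "moment": the same for the moment, N m; "width": finger opening in m; "gripper_force": force on a finger pad.
Only numpy, scipy, OpenCV 4.12 (cv2) and the standard library are available. Lean on these libraries where they do the work, as an engineer would, in place of code of your own. Each camera call takes 0.05 s, during which the arm holds its last target. There are 200 camera calls.

## Task

The cover is off the extractor-fan controller so that its run-on time can be set to the maximum: take the plastic trimming tool out of its wooden block, seat its blade in the slot of the left-hand trimmer (the one by the black relay) and turn it clockwise until it is fully home against its end stop. The trimmer is delicate, so press and twist only gently and do not force it once you feel the stop. Then put the tool back upright, all the way down, in the hole it came from; touch the open controller with nothing but the tool, leave the other trimmer as it is set, and do not push the cover, the tape or the keys about.

Things in the scene. Friction and masses are not known exactly. Their poses are not given: they have to be found in the camera images.
- fan_timer: Opened fan controller, fixed: white open case 90 (x) x 120 (y) x 30 mm high, green board, black terminal strip and glands on its far (+x) side. Origin: centre of underside; y to its left seen from the robot, z up. Two alike grey trimmers 26 mm square, tops 34 mm high (the highest parts): run-on at (-22, 26) mm with a black relay behind it, humidity at (-22, -26) mm with a white block behind it.
- run_on_slot (a point): Centre of the face of the run-on trimmer's white rotor, on its axis; x along its slot, z up. The rotor, 14.4 mm across, lies in a round bore 15.1 mm wide whose mouth is 8 mm above the face. The straight slot, 3 mm wide and 4 mm deep, crosses the face; the tool's blade has about 0.1 rad of play each way in it. The rotor is sprung: it yields up to 4 mm (1.2 N, then 1.2 N per mm) and rises again.
- run_on (a joint): Angle of the run-on trimmer's wiper, rad; grows clockwise seen from above, 0 to 4.712, a hard stop at each end; starts between 3.9 and 4.3, stays where it is left. The slotted rotor drives it with slack: up to about half a radian of the rotor's turn, a different part each time, passes before the wiper follows. Turning takes about 0.02 N m; at the stop it rises at once to 0.045 and more.
- humidity_rim (a point): Point on the rim of the right-hand (humidity) trimmer's rotor face, 6 mm from its axis, at one end of its slot. That trimmer is the same as the other and must not be turned.
- trim_tool: Plastic trimming tool, 98.5 mm long, about 40 g, upright in its block, blade down. Origin at the blade's tip, z up. Blade 11 mm wide along x, 2 mm thick along y, 4.5 mm long; round white shaft 14 mm in diameter, flat foot, up to z 38.5 mm; black collar 28 mm in diameter up to 42.5 mm; black handle up to 98.5 mm, 18 mm along x, flat sides 14 mm apart along y to grip.
- blade_tip (a point): Middle of the tool blade's end edge, the same point as the tool's origin.
- tool_block: Dark wooden tool block 46 (x) x 110 (y) x 46 mm high, fixed to the worktop. Origin: centre of the underside. The middle hole is for the trimming tool; 36 mm to either side a steel bit 7 mm thick stands 4 mm above the top.
- block_hole (a point): Centre of the mouth of the block's middle hole, on the block's top, 46 mm above the worktop. Round hole 17 mm in diameter, 41 mm deep. With the tool fully down, its collar rests on the block and the blade's tip is 38.5 mm below this point.
- cover: Bystander: the controller's white louvred cover, 92 x 122 x 14 mm, lying loose behind the work. Origin: centre of the underside.
- tape_roll: Bystander: roll of masking tape, 98 mm across, 25 mm high, lying flat behind the work. Origin: centre of the underside.
- keys: Bystander: bunch of keys with a tag, 84 x 118 x 8 mm, lying flat nearer the robot. Origin: centre of the underside.

How it is judged:
On the way, in this order (a step that is already met when the one before it is completed fails the run):
1. the tool's blade is seated in the slot of the run-on trimmer (z of blade_tip in the frame of run_on_slot below -0.0025 m and horizontal distance between blade_tip and run_on_slot below 0.003 m and angle between trim_tool's own z axis and vertical below 0.15 rad), for 0.2 s.
2. the run-on trimmer is turned clockwise to its stop with the blade in its slot (all of step 1 and value of joint run_on above 4.69 rad), for 0.2 s.
At the end, for the whole second after the job is handed in: The run-on trimmer rests within about 0.02 rad of its clockwise stop (joint above 4.69), and the tool stands released and at rest in the block's middle hole: tip at least 35 mm below the mouth and within 6 mm of its axis, leaning less than 0.08 rad (value of joint run_on above 4.69 rad and horizontal distance between blade_tip and block_hole below 0.006 m and z of blade_tip in the frame of block_hole below -0.035 m and angle between trim_tool's own z axis and vertical below 0.08 rad and linear speed of trim_tool below 0.02 m/s); the robot touches nothing.
It fails at once if the tool is pressed or twisted against the controller with more than 20 N (contact force between trim_tool and fan_timer above 20 N).
It fails at once if the gripper or arm touches the open controller (contact force between any of the fingers, the arm and fan_timer above 0.5 N).
It fails at once if the humidity trimmer is turned (its rim point moves 1.5 mm or more) (distance of humidity_rim from where it was at the start of the episode above 0.0015 m).
It fails at once if the cover, the tape or the keys are moved by more than 20 mm (distance of any of cover, tape_roll, keys from where it was at the start of the episode above 0.02 m).
It also fails if it takes over 72 s, if anything falls off the work surface, if the arm or the gripper's body presses on something with over 40 N, if the wrist force passes 120 N, or if a joint passes its speed limit or range.

## Working session

There is one attempt and no reset: what is moved stays moved. The work goes in short steps, Python scripts to look and compute and a tool call to move; the robot and the scene stay as the last step left them, time stands still between calls to the robot, and variables do not carry over. Pictures are saved under pics/ and viewed, at most 10 in all, crops included, and the job is handed in when it is done.

Besides the shell and the picture viewer there is one more tool, called after "Call:" as name(argument=value, ...) on one line, values as JSON. move_arm: Moves the arm, as the interface text tells. Scaled input: -1 to 1 covers 80 cm each way for a shift and 120 degrees each way for a turn. Its arguments: {"type":"object","properties":{"deltas":{"type":"array","items":{"type":"array","items":{"type":"array","items":{"type":"number","minimum":-1,"maximum":1}}}},"squeeze":{"type":"number"}},"required":["deltas"]}

```bash
mkdir -p pics
python3 - <<'E'
from rig import manip
import cv2,numpy as np
s=manip.get_state();print(s)
np.set_printoptions(precision=4,suppress=True)
for n in("scene","side","wrist"):
    im=manip.get_image(n);cv2.imwrite(f"pics/{n}0.png",im[:,:,::-1]);print(n,manip.camera_params(n))
a=cv2.imread("pics/scene0.png");b=cv2.imread("pics/wrist0.png")
E
```

```text
{'clock': 0.0, 'qpos': array([-1.21025347e-01,  2.76558249e-01,  1.50614914e+00,  3.13648147e-06,
        1.36070401e+00, -1.20977556e-01]), 'qd': array([-0.00071705,  0.00165385, -0.0006036 ,  0.00044578,  0.00064565,
        0.00019796]), 'effort': array([ 6.20495921e-04, -4.16768074e+01, -2.45808578e+01, -1.52056768e-04,
        1.11346930e-02,  1.69860516e-05]), 'position': array([5.74472855e-01, 4.52495107e-05, 2.38454281e-01]), 'ee_rot': array([-7.16886879e-04,  7.07123617e-01,  7.07089360e-01, -5.59499466e-04]), 'contact_force': array([ 0.01670955, -0.26575865,  0.65012848]), 'moment': array([ 0.02014501, -0.04647226,  0.05402089]), 'gripper_force': 0.0, 'width': 0.0848965752572918}
scene {'fx': 428.11534182711216, 'fy': 428.11534182711216, 'cx': 285.9576814061921, 'cy': 218.82220917848704, 'R': array([[-0.9045, -0.4264, -0.0011],
       [-0.2107,  0.4492, -0.8682],
       [ 0.3707, -0.7851, -0.4962]]), 't': array([0.444 , 0.2045, 0.5963])}
side {'fx': 504.0863598038024, 'fy': 504.0863598038024, 'cx': 274.7653778648716, 'cy': 195.7146680653562, 'R': array([[-0.99  , -0.1409,  0.0079],
       [-0.0912,  0.5963, -0.7975],
       [ 0.1076, -0.7903, -0.6032]]), 't': array([0.4963, 0.1503, 0.7448])}
wrist {'fx': 326.33507036160984, 'fy': 326.33507036160984, 'cx': 279.32402268667533, 'cy': 209.8030789971505, 'tool_from_camera': array([[ 0.0004, -0.9546, -0.298 ,  0.0757],
       [ 1.    ,  0.0004,  0.0003,  0.0008],
       [-0.0001, -0.298 ,  0.9546, -0.1352],
       [ 0.    ,  0.    ,  0.    ,  1.    ]])}
```

View pics/scene0.png

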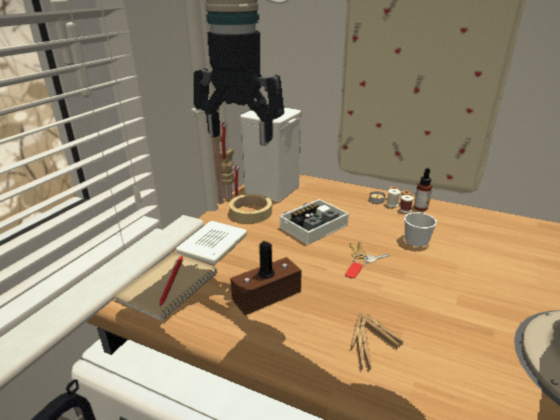

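View pics/wrist0.png

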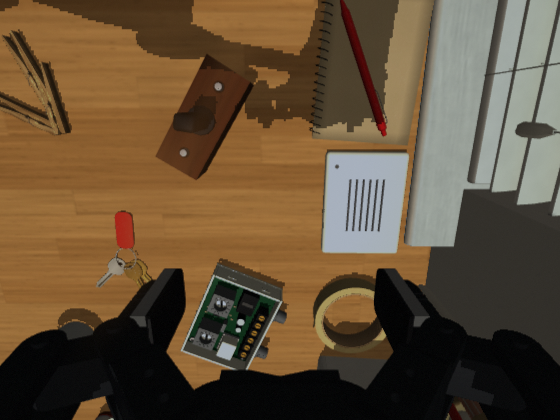

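The wrist view shows the block with its steel bits at (218,87) and (183,153), and the tool between them at about (195,117). It also shows the controller, with the run-on trimmer by the black relay at (221,304) and the humidity trimmer at (206,338).

```bash
cat > h.py <<'E'
from rig import manip
import cv2,numpy as np
from scipy.spatial.transform import Rotation as Ro
np.set_printoptions(precision=4,suppress=True)
def cam(n,s=None):
    p=manip.camera_params(n)
    if n=="wrist":
        s=s or manip.get_state();T=np.eye(4);T[:3,:3]=Ro.from_quat(s["ee_rot"],scalar_first=True).as_matrix();T[:3,3]=s["position"]
        W=T@p["tool_from_camera"];p["R"]=W[:3,:3].T;p["t"]=-W[:3,:3].T@W[:3,3]
    return p
def ray(p,u,v,z):
    d=p["R"].T@np.array([(u-p["cx"])/p["fx"],(v-p["cy"])/p["fy"],1]);c=-p["R"].T@p["t"]
    return c+d*(z-c[2])/d[2]
def proj(p,X):
    c=p["R"]@np.array(X)+p["t"];return np.array([p["fx"]*c[0]/c[2]+p["cx"],p["fy"]*c[1]/c[2]+p["cy"]])
def snap(n,f,crop=None,k=1):
    s=manip.get_state();im=manip.get_image(n)[:,:,::-1]
    if crop: x0,y0,x1,y1=crop;im=im[y0:y1,x0:x1]
    cv2.imwrite("pics/"+f,cv2.resize(im,None,fx=k,fy=k,interpolation=cv2.INTER_CUBIC));return cam(n,s)
def rel(P,s=None):
    s=s or manip.get_state();R=Ro.from_quat(s["ee_rot"],scalar_first=True).as_matrix()
    return R.T@(np.array(P)-s["position"])/0.8
E
python3 - <<'E'
from h import *
p=cam("wrist")
a=ray(p,218,87,.05);b=ray(p,183,153,.05);print(a,b,(a+b)/2,np.linalg.norm(a-b),np.degrees(np.arctan2(*(a-b)[1::-1])))
c=ray(p,221,304,.03);d=ray(p,206,338,.03);print(c,d,np.linalg.norm(c-d),np.degrees(np.arctan2(*(c-d)[1::-1])))
print(proj(p,[*((a+b)/2)[:2],.106]))
E
```

```text
[0.5182 0.0944 0.05  ] [0.4802 0.0333 0.05  ] [0.4992 0.0638 0.05  ] 0.07186894065917086 58.151990835832976
[ 0.5045 -0.1513  0.03  ] [ 0.4831 -0.2006  0.03  ] 0.05376470859096493 66.44878011685108
[183.5495 123.6372]
```

Call:
move_arm(deltas=[[[0.04,-0.047,0.025,0,-1],[0.08,-0.094,0.05,0,-1],[0.08,-0.094,0.05,0,-1],[0.08,-0.094,0.05,0,-1],[0.08,-0.094,0.05,0,-1]]])

```text
clock: 0.65
position: [0.5013, 0.0637, 0.2]
ee_rot: [0.001, 0.707, 0.707, 0.001]
contact_force: [0.2, 0.7, -0.1]
width: 0.0855
gripper_force: 0.0
```

Run:
```python
from h import *
s=manip.get_state();print(s["position"],s["ee_rot"],s["clock"])
p=snap("wrist","w1.png",(160,90,400,270),3)
print(proj(p,[.4992,.0638,.106]),proj(p,[.4992,.0638,.05]))
```

```text
[0.5013 0.0637 0.2   ] [0.0012 0.707  0.7072 0.0008] 0.65
[274.8613 214.9235] [275.493 195.485]
```

View pics/w1.png

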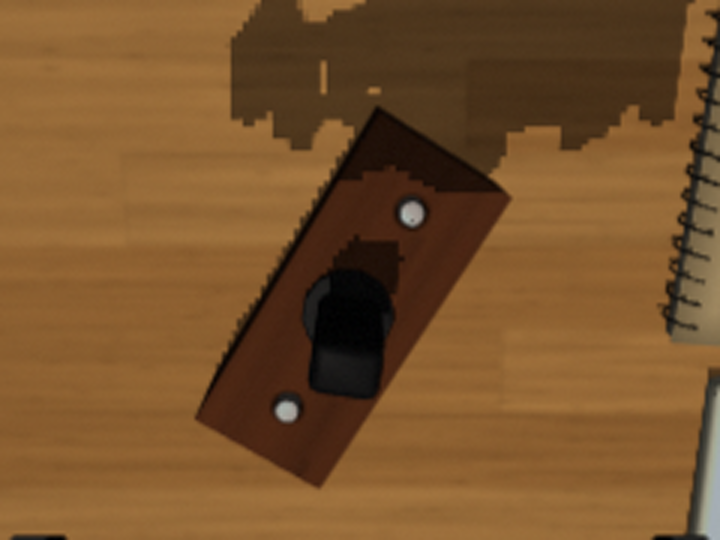

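The steel bits are at full-image (297,161) and (255.7,226.7). The tool's handle is between them, but its top face is too dark to read, so I'll enhance the image.

Run:
```python
from h import *
p=cam("wrist")
a=ray(p,297,161,.05);b=ray(p,255.7,226.7,.05);print(a,b,(a+b)/2,np.linalg.norm(a-b),np.degrees(np.arctan2(*(a-b)[1::-1])))
im=manip.get_image("wrist")[170:235,245:310,::-1].astype(float)
im=255*np.clip(im/70,0,1)**.5
cv2.imwrite("pics/w2.png",cv2.resize(im.astype(np.uint8),None,fx=9,fy=9,interpolation=cv2.INTER_CUBIC))
```

```text
[0.5186 0.0947 0.05  ] [0.4811 0.0335 0.05  ] [0.4998 0.0641 0.05  ] 0.07176194925620034 58.53191059896427
```

View pics/w2.png

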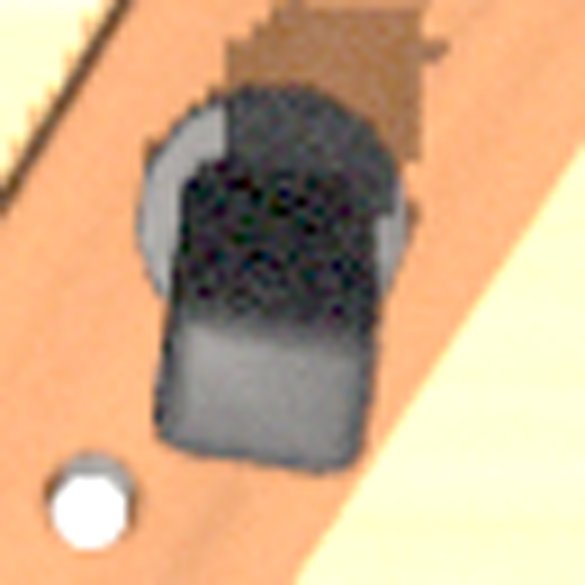

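The top face has corners (158,440), (355,470), (375,340) and (178,318) in the crop. Its long axis, which is the blade's, lies at a world yaw of about -9° and is centred over the hole. I'll turn the gripper by -81° to match.

Call:
move_arm(deltas=[[[0,-0.002,0,-0.07,-1],[0,-0.002,0,-0.14,-1],[0,-0.002,0,-0.21,-1],[0,-0.002,0,-0.28,-1],[0,-0.002,0,-0.35,-1],[0,-0.002,0,-0.42,-1],[0,-0.002,0,-0.49,-1],[0,-0.002,0,-0.56,-1],[0,-0.002,0,-0.63,-1],[0,-0.002,0,-0.675,-1],[0,-0.002,0,-0.675,-1],[0,-0.002,0,-0.675,-1]]])

```text
clock: 1.95
position: [0.4992, 0.0635, 0.1996]
ee_rot: [0.001, 0.08, 0.997, -0.0]
contact_force: [0.4, 0.5, 0.3]
width: 0.0851
gripper_force: 0.0
```

Run:
```python
from h import *
s=manip.get_state();print(s["position"],Ro.from_quat(s["ee_rot"],scalar_first=True).as_matrix(),s["clock"],s["qpos"],s["moment"])
p=cam("wrist")
im=manip.get_image("wrist")[150:270,200:360,::-1].astype(float)
im=255*np.clip(im/70,0,1)**.5
cv2.imwrite("pics/w3.png",cv2.resize(im.astype(np.uint8),None,fx=5,fy=5,interpolation=cv2.INTER_CUBIC))
print(proj(p,[.4998,.0641,.106]),proj(p,[.4998,.0641,.05]))
```

```text
[0.4992 0.0635 0.1996] [[-0.9872  0.1592  0.001 ]
 [ 0.1592  0.9872 -0.0001]
 [-0.001   0.     -1.    ]] 1.95 [-0.0118  0.1947  1.7192 -0.0001  1.2267 -1.4226] [-0.0062  0.005   0.0256]
[280.624  215.2243] [280.3629 195.6555]
```

View pics/w3.png

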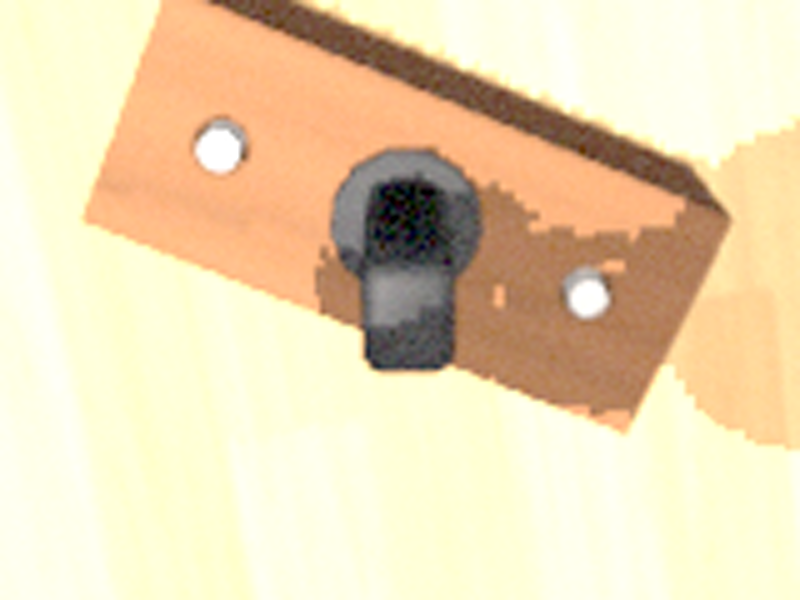

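Handle edges are parallel to the fingers and the top is centred at (281,214), so the grasp is aligned. Next I descend and grip.

Call:
move_arm(deltas=[[[0,0,0.05,0,-1],[0,0,0.1,0,-1],[0,0,0.14,0,-1],[0,0,0.162,0,-1],[0,0,0.162,0,-1],[0,0,0.162,0,1],[0,0,0.162,0,1],[0,0,0.162,0,1],[0,0,0.162,0,1],[0,0,0.162,0,1],[0,0,0.162,0,1],[0,0,0.162,0,1]]], squeeze=40)

```text
clock: 3.2
position: [0.4986, 0.064, 0.0703]
ee_rot: [0.001, 0.078, 0.997, 0.0]
contact_force: [-1.1, 0.4, 4.9]
width: 0.0133
gripper_force: 43.7
```

Run:
```python
from h import *
s=manip.get_state();print(s["position"],s["contact_force"],s["width"],s["gripper_force"],s["clock"])
```

```text
[0.4986 0.064  0.0703] [-1.1443  0.3943  4.8608] 0.013325775112421749 43.70166063308716 3.2
```

Call:
move_arm(deltas=[[[0,0,-0.04,0,1],[0,0,-0.08,0,1],[0,0,-0.1,0,1],[0,0,-0.1,0,1],[-0.02,-0.055,-0.1,0,1],[-0.04,-0.11,-0.1,0,1],[-0.06,-0.165,-0.1,0,1],[-0.08,-0.22,-0.1,0,1],[-0.103,-0.28,-0.1,0,1],[-0.103,-0.28,-0.1,0,1],[-0.103,-0.28,-0.1,0,1],[-0.103,-0.28,-0.1,0,1]]])

```text
clock: 4.4
position: [0.5434, -0.1689, 0.1484]
ee_rot: [-0.001, 0.078, 0.997, 0.001]
contact_force: [-0.5, -0.0, -0.4]
width: 0.0136
gripper_force: 43.1
```

Run:
```python
from h import *
s=manip.get_state();print(s["position"],Ro.from_quat(s["ee_rot"],scalar_first=True).as_matrix(),s["clock"],s["contact_force"],s["moment"],s["width"])
p=snap("wrist","w4.png",(180,70,380,220),4)
print(proj(p,[.5045,-.1513,.03]),proj(p,[.4831,-.2006,.03]))
```

```text
[ 0.5434 -0.1689  0.1484] [[-0.9877  0.1563 -0.0028]
 [ 0.1563  0.9877  0.0019]
 [ 0.003   0.0015 -1.    ]] 4.4 [-0.4747 -0.0425 -0.379 ] [-0.0529 -0.0076  0.0412] 0.013566657059810285
[294.073  154.4962] [225.9545 136.7444]
```

View pics/w4.png

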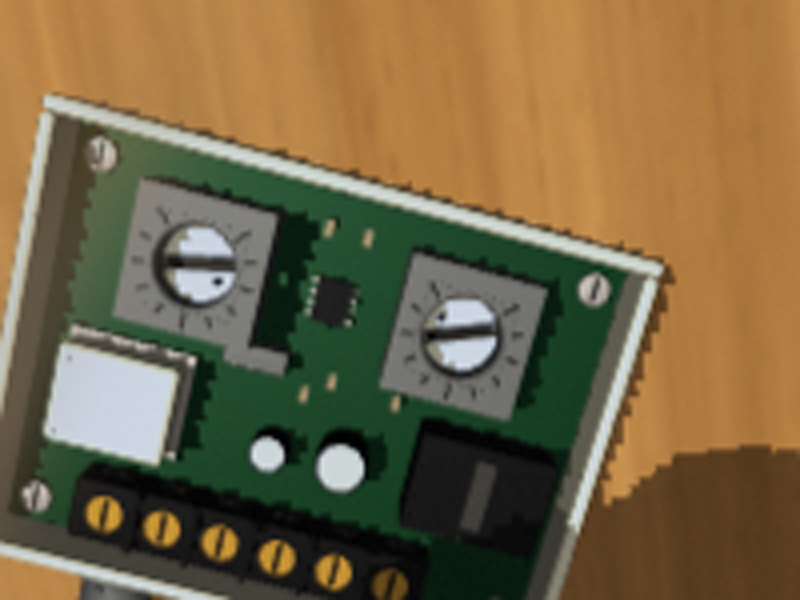

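The run-on trimmer by the black relay has its rotor centre at crop (462,334) and its slot from (428,336) to (497,330). The humidity trimmer is at (200,263).

Run:
```python
from h import *
p=cam("wrist")
f=lambda u,v,z:ray(p,180+u/4,70+v/4,z)
print("face",f(462,334,.026),"top",f(463,336,.034),"hum",f(200,264,.026),f(209,264,.034))
a=f(428,337,.026);b=f(497,330.5,.026);print(np.degrees(np.arctan2(*(b-a)[1::-1])))
c=[f(*q,.034) for q in((412,252),(548,288),(512,420),(380,386))];print(np.mean(c,0))
s=manip.get_state();x=Ro.from_quat(s["ee_rot"],scalar_first=True).as_matrix()[:,0]
print("toolx",np.degrees(np.arctan2(x[1],x[0])))
print([np.round(proj(p,s["position"]+np.array([0,0,-d])),1) for d in(.063,.05,.025)])
w=manip.get_image("wrist");cv2.imwrite("pics/w5.png",cv2.resize(255*np.clip(w[150:300,200:360,::-1]/120.,0,1)**.6,None,fx=4,fy=4))
```

```text
face [ 0.5048 -0.1497  0.026 ] top [ 0.5041 -0.1498  0.034 ] hum [ 0.4836 -0.1979  0.026 ] [ 0.4834 -0.195   0.034 ]
86.42632730133472
[ 0.5044 -0.1499  0.034 ]
toolx 171.05816689743125
[array([279.6, 229.7]), array([279.7, 237.2]), array([279.8, 254.7])][ WARN:0@0.310] global loadsave.cpp:1063 imwrite_ Unsupported depth image for selected encoder is fallbacked to CV_8U.
```

View pics/w5.png

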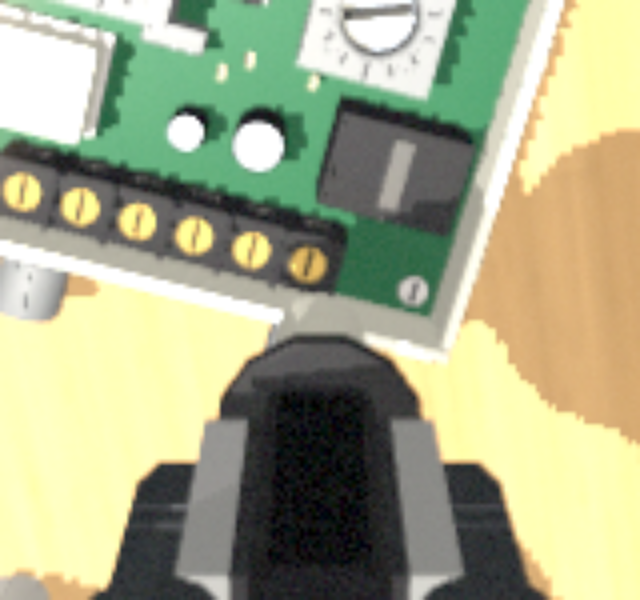

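Call:
move_arm(deltas=[[[0.02,0.007,0,0.07,1],[0.04,0.014,0,0.14,1],[0.052,0.0175,0,0.21,1],[0.052,0.0175,0,0.28,1],[0.052,0.0175,0,0.35,1],[0.052,0.0175,0.01,0.42,1],[0.052,0.0175,0.02,0.49,1],[0.052,0.0175,0.03,0.56,1],[0.052,0.0175,0.04,0.63,1],[0.052,0.0175,0.05,0.7,1],[0.052,0.0175,0.05,0.705,1],[0.052,0.0175,0.05,0.705,1]]])

```text
clock: 5.7
position: [0.5056, -0.1488, 0.1099]
ee_rot: [-0.0, 0.728, 0.686, 0.0]
contact_force: [0.6, -0.1, 0.5]
width: 0.0134
gripper_force: 43.0
```

Run:
```python
from h import *
s=manip.get_state();R=Ro.from_quat(s["ee_rot"],scalar_first=True).as_matrix();print(s["position"],R,s["clock"],s["contact_force"],s["moment"],s["qpos"][5])
p=cam("wrist")
for d in(.026,.034):print(proj(p,[.5046,-.1498,d]))
print("tip",proj(p,s["position"]+R@[-.0012,0,.0628]),proj(p,s["position"]+R@[.0058,0,.0583]))
w=manip.get_image("wrist")[170:270,220:340,::-1];cv2.imwrite("pics/w6.png",cv2.resize((255*np.clip(w/150.,0,1)**.7).astype(np.uint8),None,fx=6,fy=6,interpolation=cv2.INTER_CUBIC))
```

```text
[ 0.5056 -0.1488  0.1099] [[ 0.0586  0.9983 -0.    ]
 [ 0.9983 -0.0586  0.0001]
 [ 0.0001 -0.     -1.    ]] 5.7 [ 0.5738 -0.1369  0.496 ] [-0.0095 -0.0267 -0.0213] -0.3597807556386258
[276.7097 221.1251]
[276.6219 224.9761]
tip [277.8963 232.101 ] [277.8576 224.3143]
```

View pics/w6.png

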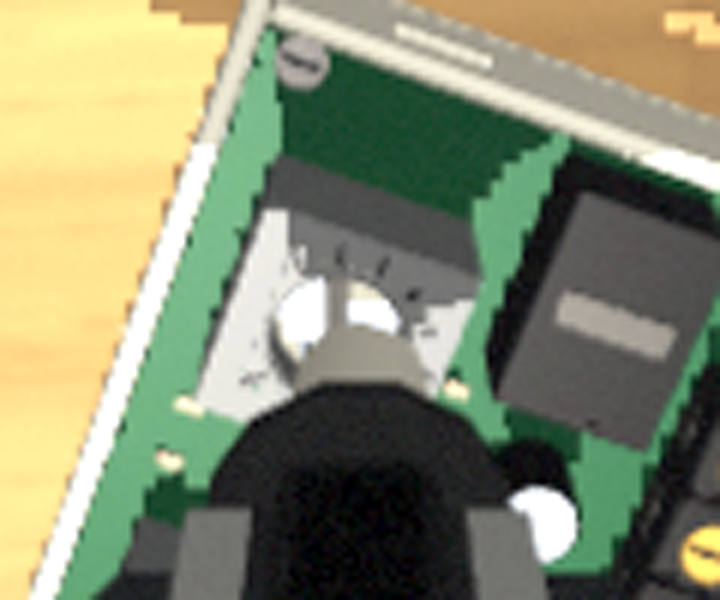

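The slot at crop column 338 is vertical, so it is parallel to the blade. The tool axis is at column ~361, so the tool must shift about -2.8 mm in tool y. The rows need a finer reading, so I'll print the numbers.

Run:
```python
from h import *
ims=[]
P=[]
for i in range(4): P.append(manip.get_state()["position"]); ims.append(manip.get_image("wrist").astype(float))
g=np.mean(ims,0).mean(2).round().astype(int)
print(np.array(P))
print("cols",list(range(262,296,1)))
for r in range(208,240): print(r,*[f"{v:3d}" for v in g[r,262:296]])
```

```text
[[ 0.5059 -0.1491  0.1102]
 [ 0.506  -0.1494  0.1103]
 [ 0.5061 -0.1496  0.1103]
 [ 0.506  -0.1497  0.1103]]
cols [262, 263, 264, 265, 266, 267, 268, 269, 270, 271, 272, 273, 274, 275, 276, 277, 278, 279, 280, 281, 282, 283, 284, 285, 286, 287, 288, 289, 290, 291, 292, 293, 294, 295]
208 124 134 134 134 134 134 134 124  50  50  50  50  50  50  49  48  46  42  38  32  29  28  27  27  28  28  28  28  28  27  28  28  28  28
209 133 134 134 134 134 134 134 123  50  50  50  50  48  45  45  50  50  49  47  45  42  37  32  28  28  28  27  28  27  28  27  27  27  28
210 134 134 134 133 132 118 112 123  49  50  49  50  48  36  34  50  50  50  50  50  49  47  44  41  35  31  28  28  28  27  27  27  27  28
211 134 134 134 133 131 109  78 120  50  51  51  50  47  33  30  50  50  50  50  50  49  44  49  49  46  43  39  33  29  28  28  28  28  27
212 134 134 134 132 125 112  83  95  51  51  51  51  48  33  32  50  50  51  50  49  42  28  47  49  49  50  48  46  43  38  34  29  28  27
213 134 134 134 131 121 128 114  60  50  50  51  51  49  44  39  52  50  50  50  47  28  29  48  50  50  50  50  50
[... 2964 characters left out ...]

235 131 130 129 124 109 125 108  36  28  14   6   7   8   7   7   7   6   7   7   7   7   8   9   7   6   5  13  28  46  72  66  67  81  95
236 132 131 129 111  76  78  58  12   6   8   7  10  10  10  10  10  10  10  10  10  11  12  11  11  12   9   8   5  16  33  38  51  60  63
237 131 130 113  61  29  22   5   7   8  11   9  10  11  10  10  10  10  11  10  11   9  10  11  11  10  10  10   9   8   7  12  24  37  51
238 124  82  53  15   5   7   7  10  10  11   9   8  10   9   9   8   9   8  10  10   9   9   9   9  11  10  10  10  10   9   8   7  12  24
239  62  26   5   8   8   9   9   9   9  10  10  10  10   9  10   8  10   9  10  10   8   9  10   9   9   9   9   9  10  11   9   8   7   6
```

Call:
move_arm(deltas=[[[-0.0014,-0.0041,0,0,1],[-0.0014,-0.0041,0.007,0,1],[-0.0014,-0.0041,0.014,0,1],[-0.0014,-0.0041,0.014,0,1],[-0.0014,-0.0041,0.014,0,1]]])

```text
clock: 6.45
position: [0.5021, -0.1507, 0.0981]
ee_rot: [-0.0, 0.729, 0.685, -0.0]
contact_force: [-0.1, -0.2, 0.6]
width: 0.0134
gripper_force: 43.0
```

Run:
```python
from h import *
ims=[]
P=[]
for i in range(3): P.append(manip.get_state()["position"]); ims.append(manip.get_image("wrist").astype(float))
g=np.mean(ims,0).mean(2).round().astype(int)
s=manip.get_state();print(np.array(P),s["contact_force"],s["moment"],s["clock"])
print("col",*[f"{v:3d}" for v in range(264,298)])
for r in range(208,238): print(r,*[f"{v:3d}" for v in g[r,264:298]])
cv2.imwrite("pics/w7.png",cv2.resize((255*np.clip(np.mean(ims,0)[185:255,235:325,::-1]/160,0,1)**.7).astype(np.uint8),None,fx=8,fy=8,interpolation=cv2.INTER_CUBIC))
```

```text
[[ 0.5021 -0.1507  0.0981]
 [ 0.5023 -0.1507  0.0983]
 [ 0.5025 -0.1508  0.0985]] [ 0.342  -0.2721 -0.2826] [-0.0098 -0.0454  0.0643] 6.6
col 264 265 266 267 268 269 270 271 272 273 274 275 276 277 278 279 280 281 282 283 284 285 286 287 288 289 290 291 292 293 294 295 296 297
208  67  33  22  34  51  51  51  51  51  50  48  46  42  37  32  28  28  28  28  28  28  28  28  29  28  28  28  28  28  28  28  28  28  28
209  61  28  25  41  51  51  51  51  51  52  51  51  50  48  46  40  35  30  28  28  29  28  28  28  28  28  28  28  29  28  28  28  28  28
210  34  24  30  47  51  51  51  51  51  51  52  51  51  51  51  49  47  45  40  32  29  28  28  28  29  28  28  27  28  28  28  28  29  29
211  20  24  38  50  51  52  52  52  52  52  52  52  51  51  51  51  51  51  49  46  44  39  31  28  29  29  28  29  28  28  29  28  28  28
212  21  27  42  51  51  52  51  51  51  51  51  51  52  51  51  51  52  51  51  51  51  49  46  43  39  32  28  28  27  29  28  28  28  28
213  24  33  48  51  51  51  51  49  46  49  51  51  52  51  51  51  46  36  46  51  52  51  50  51  48  46  42  38  32  2
[... 2677 characters left out ...]

233 134 135 134 133 117  63  60  62  60  42  36  38  38  39  40  40  41  41  42  42  42  42  46  63  74  72  67  54  89 100 120 124 126 131
234 134 135 135 133 116  59  57  39  29  15   9  10  10  10  10  10  10  11  10  12  12  10  15  30  45  62  70  71 102  75  87 116 123 130
235 125 131 109  96  86  37  27  13   5   6   7   7   8   6   7   7   7   7   7   7   8   9   8   7  14  29  45  74 117 112  90  75  71  90
236  98  85  79  50  35  13   6   8   8  10  10  10   9  11  12  11  11  12  12  11  11  11  11  11   6   6  15  39  76 110 121 111 100  95
237  74  50  34  17   6   8   9  11   9  10  10  10  10  11  10   9  11  10  10  10  10  10  11  12  11   9   7   9  23  53  79 110 127 122
```

View pics/w7.png

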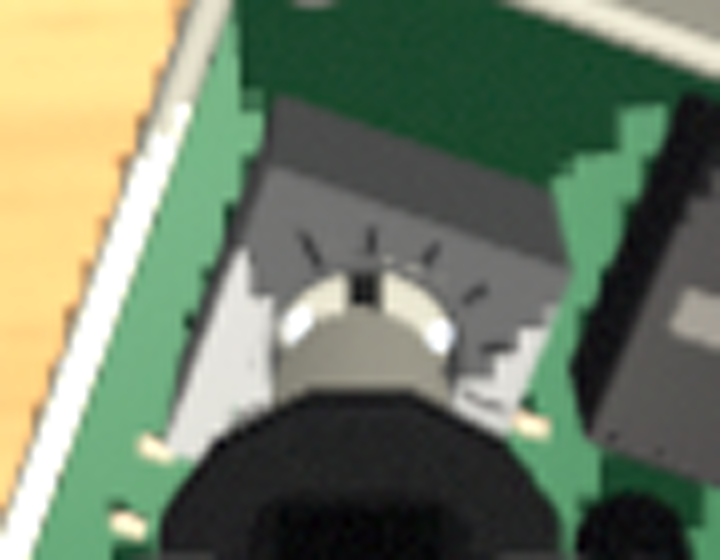

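The view shows the foot over the bore, with the slot at columns 278.0–282.15 and the tool axis at about 279.7. The sideways position is good, and I still need about +0.6 mm in tool x. I'll lower gently into the mouth.

Call:
move_arm(deltas=[[[0.0008,0,0.0,0,1],[0.0008,0,0.003,0,1],[0.0008,0,0.006,0,1],[0.0008,0,0.008,0,1],[0.0008,0,0.0095,0,1],[0.0008,0,0.0095,0,1]]])

```text
clock: 7.2
position: [0.5023, -0.15, 0.0907]
ee_rot: [-0.0, 0.729, 0.685, -0.0]
contact_force: [-0.0, 0.1, -0.8]
width: 0.0136
gripper_force: 43.0
```

```bash
cat > st.py <<'E'
from h import *
for i in range(2):
    s=manip.get_state();x=Ro.from_quat(s["ee_rot"],scalar_first=True).as_matrix()[:,0]
    print(s["clock"],s["position"],"F",s["contact_force"],"M",s["moment"],"yaw",np.degrees(np.arctan2(x[1],x[0])),"w",s["width"],s["gripper_force"])
    if i==0: g=manip.get_image("wrist").astype(float).mean(2).round().astype(int)
E
cat > stg.py <<'E'
from st import *
print("col",*[f"{v:3d}" for v in range(264,298)])
for r in range(214,236): print(r,*[f"{v:3d}" for v in g[r,264:298]])
E
python3 stg.py
```

```text
7.2 [ 0.5023 -0.15    0.0907] F [-0.0277  0.0736 -0.7684] M [-0.0243 -0.0362  0.0395] yaw 86.40226328754291 w 0.013601433262679869 43.040016889572144
7.25 [ 0.5023 -0.1501  0.0908] F [ 0.7693 -0.4987 -0.4187] M [ 0.0131  0.0041 -0.0146] yaw 86.39570582223519 w 0.013370764010793788 43.04038166999817
col 264 265 266 267 268 269 270 271 272 273 274 275 276 277 278 279 280 281 282 283 284 285 286 287 288 289 290 291 292 293 294 295 296 297
214  33  24  32  50  53  52  51  52  51  52  51  52  52  50  47  46  40  33  33  29  30  29  27  30  29  28  30  29  29  29  29  28  30  28
215  22  26  42  52  52  52  51  53  51  51  53  51  51  52  52  51  50  48  46  40  32  29  28  28  29  28  29  29  29  29  28  29  29  30
216  23  29  50  52  52  51  52  52  52  53  53  51  52  52  53  53  53  51  52  50  48  45  41  32  29  28  29  28  27  28  27  29  28  29
217  23  33  52  52  52  51  52  51  52  51  51  52  52  51  53  51  51  44  53  52  52  51  50  47  44  40  32  28  29  28  28  29  29  28
218  27  42  52  51  52  52  51  49  36  44  52  53  52  52  52  53  47  28  45  51  52  52  52  52 
[... 1719 characters left out ...]

231 137 125  52  52  49  47  61  62  63  64  66  67  69  70  72  72  73  74  74  75  76  74  76  75  75  79 110 124  38  49  51  53  52  52
232 137 125  52  50  47  58  61  61  65  64  66  67  69  68  70  72  74  73  75  74  75  76  75  75  75  76  89 104  35  45  51  53  52  52
233 137 125  61  95  76  61  61  62  61  42  37  38  38  40  40  41  41  41  42  43  41  42  47  64  75  74  70  56  30  45  50  41  29  25
234 135 132 119 123  78  57  58  39  29  14  10  10  10   9  12  11   9  12  11  11  11  10  16  31  45  63  68  37  27  44  52  47  35  42
235 134 135 135 128  72  38  28  13   4   8   8   6   9   9   6   8   7   7   7   6   8   9   8   8  15  30  39  31  27  44  51  50  48  51
```

Call:
move_arm(deltas=[[[0,0.0004,0.001,0,1],[0,0.0004,0.002,0,1],[0,0.0004,0.003,0,1],[0,0.0004,0.004,0,1],[0,0.0004,0.004,0,1]]])

```text
clock: 7.75
position: [0.5026, -0.15, 0.0876]
ee_rot: [-0.0, 0.729, 0.685, -0.0]
contact_force: [0.9, 0.4, -0.5]
width: 0.0133
gripper_force: 43.0
```

```bash
python3 stg.py
```

```text
7.75 [ 0.5026 -0.15    0.0876] F [ 0.8986  0.4068 -0.5374] M [-0.0416 -0.0056  0.0194] yaw 86.40066109176517 w 0.013276533874017086 43.03941607475281
7.8 [ 0.5026 -0.1501  0.0876] F [ 0.2834 -1.1103 -0.4184] M [0.0617 0.046  0.0033] yaw 86.39845896166959 w 0.013453387523494278 43.04049789905548
col 264 265 266 267 268 269 270 271 272 273 274 275 276 277 278 279 280 281 282 283 284 285 286 287 288 289 290 291 292 293 294 295 296 297
214  20  23  32  50  52  52  53  53  50  48  46  41  32  30  29  29  30  30  29  28  29  28  28  29  30  28  30  28  29  28  29  28  29  29
215  22  25  44  51  52  52  52  52  54  52  52  51  47  45  40  31  30  29  30  28  29  31  28  29  29  29  28  29  30  29  29  28  29  30
216  22  28  50  53  52  52  53  53  52  52  53  51  52  52  50  47  46  40  33  28  29  28  29  29  29  30  29  29  28  29  29  29  28  28
217  23  33  52  52  53  52  53  51  53  51  51  52  52  52  51  52  52  50  47  46  41  32  30  28  27  29  29  29  29  28  28  28  28  28
218  26  41  53  52  52  52  52  52  52  52  53  52  53  54  53  52  52  52  52  51  51  47  42  40  31 
[... 1715 characters left out ...]

231 126  52  52  53  48  49  59  61  63  65  66  68  69  70  72  72  74  74  74  76  76  77  75  75  76  78  84  43  50  51  52  53  52  52
232 126  53  52  51  48  52  61  62  64  65  67  68  70  71  71  72  75  74  74  76  76  77  77  74  76  77  82  70  47  52  53  53  52  52
233 126  51  53  49  43  52  62  63  60  43  37  40  38  40  41  41  41  42  43  42  43  43  46  64  76  74  75  81  43  52  53  53  52  53
234 132 108  50  47  42  56  59  39  29  16   9  10  10  10   8  11  11  10  11  11  10  12  14  31  46  64  71  54  37  47  51  52  51  51
235 135 131 113  85  39  37  28  15   8   8   7   8   8   6   7   8   8   9   8   8   9  10   6   7  14  30  40  33  33  47  51  40  25  25
```

Call:
move_arm(deltas=[[[0,0,0.001,0,1],[0,0,0.002,0,1],[0,0,0.003,0,1],[0,0,0.0035,0,1],[0,0,0.0035,0,1]]])

```text
clock: 8.3
position: [0.5027, -0.1501, 0.0849]
ee_rot: [-0.0, 0.729, 0.685, 0.0]
contact_force: [-0.7, 0.2, 0.4]
width: 0.0134
gripper_force: 43.1
```

```bash
python3 st.py;python3 st.py
```

```text
8.3 [ 0.5027 -0.1501  0.0849] F [-0.7189  0.1679  0.3916] M [ 0.0398  0.0279 -0.0049] yaw 86.39924079476258 w 0.0134325923777494 43.0546760559082
8.35 [ 0.5027 -0.1501  0.0849] F [-0.4773 -1.3271 -0.5542] M [ 0.0264  0.0653 -0.024 ] yaw 86.39936308983891 w 0.01353349673818141 43.054479360580444
8.35 [ 0.5027 -0.1501  0.0849] F [-0.4773 -1.3271 -0.5542] M [ 0.0264  0.0653 -0.024 ] yaw 86.39936308983891 w 0.01353349673818141 43.054479360580444
8.4 [ 0.5027 -0.1501  0.0849] F [-0.2574  0.4105 -0.7754] M [-0.0199  0.0516 -0.0103] yaw 86.39940481299396 w 0.01326940457415029 43.05494964122772
```

Call:
move_arm(deltas=[[[0,0,0.0008,0,1],[0,0,0.0015,0,1],[0,0,0.0015,0,1],[0,0,0.0015,0,1]]])

```text
clock: 8.8
position: [0.5028, -0.1502, 0.0839]
ee_rot: [0.0, 0.729, 0.685, 0.0]
contact_force: [-1.1, 0.2, 1.5]
width: 0.0136
gripper_force: 43.2
```

```bash
python3 st.py;python3 st.py
```

```text
8.8 [ 0.5028 -0.1502  0.0839] F [-1.0933  0.2163  1.518 ] M [0.0243 0.0576 0.0319] yaw 86.4014985407561 w 0.013594262798488303 43.22967231273651
8.85 [ 0.5028 -0.1502  0.0838] F [-1.2481 -0.1986  1.1428] M [0.0383 0.0676 0.0155] yaw 86.39909252112285 w 0.01380305711093645 43.22923421859741
8.85 [ 0.5028 -0.1502  0.0838] F [-1.2481 -0.1986  1.1428] M [0.0383 0.0676 0.0155] yaw 86.39909252112285 w 0.01380305711093645 43.22923421859741
8.9 [ 0.5027 -0.1501  0.0838] F [-1.202   0.1473  2.259 ] M [0.0502 0.0349 0.0079] yaw 86.39882223007177 w 0.013510790403623784 43.22970628738403
```

Contact starts at about 1.6 N of spring force with the tip at slot-bottom height, so the blade is seated. I'll turn clockwise 20° and watch the wrist torque. The stop is at least 23° away.

Call:
move_arm(deltas=[[[0,0,0,0.021,1],[0,0,0,0.042,1],[0,0.0001,0,0.063,1],[0,0.0001,0,0.084,1],[0,0.0002,0,0.105,1],[0,0.0002,0,0.126,1],[0,0.0003,0,0.147,1],[0,0.0003,0,0.168,1],[0,0.0003,0,0.168,1]]])

```text
clock: 9.8
position: [0.5029, -0.1501, 0.0838]
ee_rot: [-0.0, 0.837, 0.546, -0.0]
contact_force: [-0.7, 0.1, 1.8]
width: 0.0132
gripper_force: 43.3
```

```bash
cat > tq.py <<'E'
from h import *
import sys
A=[]
for i in range(int(sys.argv[1]) if len(sys.argv)>1 else 4):
    manip.get_image("side");s=manip.get_state();A.append(np.r_[s["contact_force"],s["moment"],s["effort"][5],s["position"],s["qpos"][5]])
A=np.array(A);x=Ro.from_quat(s["ee_rot"],scalar_first=True).as_matrix()[:,0]
print(s["clock"],"mean F,M",A[:,:6].mean(0),"Mz",A[:,5],"eff6",A[:,6],"pos",A[-1,7:10],"q6",A[-1,10],"yaw",np.degrees(np.arctan2(x[1],x[0])))
E
python3 tq.py
```

```text
10.0 mean F,M [-0.7289  0.1009  1.5823  0.023   0.1297  0.0005] Mz [ 0.0087 -0.0109 -0.0126  0.0169] eff6 [0.0607 0.0143 0.0024 0.0002] pos [ 0.5029 -0.1501  0.0837] q6 -0.008600807090518312 yaw 66.27273625438322
```

Call:
move_arm(deltas=[[[0,0,0,0.013,1],[0,0.0001,0,0.025,1],[0,0.0001,0,0.035,1],[0,0.0001,0,0.035,1]]], squeeze=30)

```text
clock: 10.4
position: [0.5029, -0.1501, 0.0837]
ee_rot: [-0.0, 0.857, 0.515, -0.0]
contact_force: [-1.5, 0.2, 0.9]
width: 0.0136
gripper_force: 43.3
```

```bash
python3 tq.py
```

```text
10.6 mean F,M [-0.9764 -0.0023  1.2721  0.0618  0.2018  0.0104] Mz [ 0.0288  0.0136 -0.0013  0.0006] eff6 [0.0482 0.0254 0.0191 0.0175] pos [ 0.5029 -0.1501  0.0837] q6 0.06522049709511094 yaw 62.04295490216118
```

Call:
move_arm(deltas=[[[0,0,0,0.009,1],[0,0,0,0.018,1],[0,0,0,0.026,1],[0,0,0,0.026,1]]])

```text
clock: 11.0
position: [0.5029, -0.1501, 0.0837]
ee_rot: [-0.0, 0.871, 0.492, -0.0]
contact_force: [-0.5, 0.3, 0.8]
width: 0.0135
gripper_force: 43.3
```

```bash
python3 tq.py
```

```text
11.2 mean F,M [-0.8951  0.2326  1.6082  0.1036  0.2405  0.017 ] Mz [0.0422 0.0025 0.0036 0.0198] eff6 [0.0428 0.0247 0.0196 0.0182] pos [ 0.5029 -0.1501  0.0837] q6 0.1197331121070204 yaw 58.91929069718138
```

Call:
move_arm(deltas=[[[0,0,0,0.009,1],[0,0,0,0.018,1],[0,0,0,0.026,1],[0,0,0,0.026,1]]])

```text
clock: 11.6
position: [0.5029, -0.1501, 0.0837]
ee_rot: [-0.0, 0.884, 0.468, -0.0]
contact_force: [-1.1, 0.9, 1.8]
width: 0.0136
gripper_force: 43.3
```

```bash
python3 tq.py 3
```

```text
11.75 mean F,M [-1.4968  0.3602  1.6263  0.1343  0.3065 -0.0127] Mz [-0.0135  0.0055 -0.0299] eff6 [0.0428 0.0247 0.0195] pos [ 0.5029 -0.1501  0.0837] q6 0.17417595991348897 yaw 55.8018923832126
```

Call:
move_arm(deltas=[[[0,0,0,0.009,1],[0,0,0,0.017,1],[0,0,0,0.017,1],[0,0,0,0.017,1]]])

```text
clock: 12.15
position: [0.5029, -0.1501, 0.0837]
ee_rot: [-0.0, 0.892, 0.452, -0.0]
contact_force: [-1.3, 1.2, 0.8]
width: 0.0135
gripper_force: 43.3
```

```bash
python3 tq.py 3
```

```text
12.3 mean F,M [-1.5924  0.865   1.2562  0.1523  0.3226  0.0121] Mz [ 0.0407 -0.0408  0.0362] eff6 [0.0195 0.0182 0.0178] pos [ 0.503  -0.1501  0.0837] q6 0.20977846356184762 yaw 53.763404531846405
```

Call:
move_arm(deltas=[[[0,-0.0004,0,0.009,1],[0,-0.0004,0,0.017,1],[0,-0.0004,0,0.017,1],[0,-0.0004,0,0.017,1]]])

```text
clock: 12.7
position: [0.5029, -0.1501, 0.0838]
ee_rot: [0.0, 0.9, 0.436, 0.0]
contact_force: [-0.9, -0.3, 1.6]
width: 0.0138
gripper_force: 43.3
```

```bash
python3 tq.py 4
```

```text
12.9 mean F,M [-1.1315  0.2062  1.5521  0.0297  0.1989 -0.0018] Mz [-0.046   0.0406  0.0208 -0.0227] eff6 [0.0195 0.0181 0.0177 0.0176] pos [ 0.5029 -0.1501  0.0838] q6 0.24552968300788328 yaw 51.72293095767371
```

Call:
move_arm(deltas=[[[0,0,0,0.009,1],[0,0,0,0.017,1],[0,0,0,0.017,1],[0,0,0,0.017,1]]])

```text
clock: 13.3
position: [0.5029, -0.15, 0.0838]
ee_rot: [0.0, 0.907, 0.42, 0.0]
contact_force: [-1.6, 0.2, 1.6]
width: 0.0135
gripper_force: 43.3
```

```bash
python3 tq.py 3
```

```text
13.45 mean F,M [-0.6893 -0.2071  1.6115  0.0222  0.1233  0.023 ] Mz [0.0152 0.0523 0.0015] eff6 [0.0196 0.0182 0.0178] pos [ 0.5029 -0.1501  0.0838] q6 0.28114236768227824 yaw 49.6790286659747
```

Call:
move_arm(deltas=[[[0,0,0,0.009,1],[0,0,0,0.017,1],[0,0,0,0.017,1],[0,0,0,0.017,1]]])

```text
clock: 13.85
position: [0.5029, -0.15, 0.0838]
ee_rot: [0.0, 0.915, 0.404, 0.0]
contact_force: [-1.0, -0.4, 1.2]
width: 0.0133
gripper_force: 43.3
```

```bash
python3 tq.py 2
```

```text
13.95 mean F,M [-0.5027 -0.3514  1.9914 -0.0747  0.047   0.0014] Mz [-0.0265  0.0293] eff6 [0.0197 0.0183] pos [ 0.5029 -0.15    0.0838] q6 0.31675146082729055 yaw 47.639059845287235
```

Call:
move_arm(deltas=[[[0,0,0,0.009,1],[0,0,0,0.017,1],[0,0,0,0.017,1],[0,0,0,0.017,1]]])

```text
clock: 14.35
position: [0.5029, -0.15, 0.0837]
ee_rot: [0.0, 0.922, 0.388, 0.0]
contact_force: [-0.3, -1.4, 1.5]
width: 0.0137
gripper_force: 43.3
```

```bash
python3 tq.py 3
```

```text
14.5 mean F,M [ 0.1118 -0.5128  1.4889 -0.0296 -0.0175  0.0048] Mz [-0.0183  0.0194  0.0134] eff6 [0.0198 0.0184 0.018 ] pos [ 0.5029 -0.15    0.0838] q6 0.35236279402159737 yaw 45.59793148503661
```

Call:
move_arm(deltas=[[[0,0,0,0.009,1],[0,0,0,0.017,1],[0,0,0,0.017,1],[0,0,0,0.017,1]]])

```text
clock: 14.9
position: [0.5029, -0.15, 0.0837]
ee_rot: [0.0, 0.929, 0.371, 0.0]
contact_force: [-0.3, -0.4, 2.1]
width: 0.0133
gripper_force: 43.3
```

```bash
python3 tq.py 2
```

```text
15.0 mean F,M [ 0.1987 -0.2969  1.899  -0.0662 -0.0911 -0.0003] Mz [-0.0032  0.0027] eff6 [0.0199 0.0185] pos [ 0.5029 -0.15    0.0838] q6 0.3879395976876697 yaw 43.55968312202742
```

Call:
move_arm(deltas=[[[0,0,0,0.009,1],[0,0,0,0.017,1],[0,0,0,0.017,1],[0,0,0,0.017,1]]])

```text
clock: 15.4
position: [0.5029, -0.15, 0.0837]
ee_rot: [0.0, 0.935, 0.354, 0.0]
contact_force: [1.4, -0.8, 1.5]
width: 0.0136
gripper_force: 43.3
```

```bash
python3 tq.py 3
```

```text
15.55 mean F,M [ 0.4093 -0.4649  1.2321 -0.1102 -0.1362  0.0197] Mz [0.0367 0.0173 0.005 ] eff6 [0.02   0.0186 0.0182] pos [ 0.5029 -0.15    0.0838] q6 0.4235354835073349 yaw 41.52240639425698
```

Call:
move_arm(deltas=[[[0,0,0,0.009,1],[0,0,0,0.017,1],[0,0,0,0.017,1],[0,0,0,0.017,1]]])

```text
clock: 15.95
position: [0.5029, -0.15, 0.0838]
ee_rot: [0.0, 0.941, 0.338, 0.0]
contact_force: [1.4, 0.4, 0.8]
width: 0.0137
gripper_force: 43.3
```

```bash
python3 tq.py 2
```

```text
16.05 mean F,M [ 1.0087 -0.3957  0.842  -0.0999 -0.1887  0.0038] Mz [-0.0027  0.0102] eff6 [0.0201 0.0187] pos [ 0.5028 -0.15    0.0837] q6 0.4591465731202662 yaw 39.47981498676909
```

Call:
move_arm(deltas=[[[0,0,0,0.009,1],[0,0,0,0.017,1],[0,0,0,0.017,1],[0,0,0,0.017,1]]])

```text
clock: 16.45
position: [0.5028, -0.15, 0.0837]
ee_rot: [0.0, 0.947, 0.321, 0.0]
contact_force: [1.0, -0.2, 1.2]
width: 0.0137
gripper_force: 43.3
```

```bash
python3 tq.py 3
```

```text
16.6 mean F,M [ 0.9087 -0.4929  1.2815 -0.1147 -0.2165  0.0128] Mz [-0.0205  0.0156  0.0433] eff6 [0.0201 0.0188 0.0184] pos [ 0.5028 -0.15    0.0837] q6 0.4947376044655151 yaw 37.443070884596374
```

Call:
move_arm(deltas=[[[0,0.0003,0,0.009,1],[0,0.0003,0,0.017,1],[0,0.0003,0,0.017,1],[0,0.0003,0,0.017,1]]])

```text
clock: 17.0
position: [0.5028, -0.1501, 0.0837]
ee_rot: [-0.0, 0.953, 0.304, 0.0]
contact_force: [1.0, -0.4, 1.6]
width: 0.0133
gripper_force: 43.2
```

```bash
python3 tq.py 2
```

```text
17.1 mean F,M [ 1.056   0.0684  1.3255  0.0126 -0.1937  0.048 ] Mz [ 0.0964 -0.0004] eff6 [0.0202 0.0189] pos [ 0.5029 -0.1501  0.0837] q6 0.5301365373868105 yaw 35.39817560982131
```

Call:
move_arm(deltas=[[[0,0,0,0.009,1],[0,0,0,0.017,1],[0,0,0,0.017,1],[0,0,0,0.017,1]]])

```text
clock: 17.5
position: [0.5028, -0.1501, 0.0837]
ee_rot: [-0.0, 0.958, 0.287, -0.0]
contact_force: [0.8, 0.1, 1.6]
width: 0.0141
gripper_force: 43.3
```

```bash
python3 tq.py 3
```

```text
17.65 mean F,M [ 1.163   1.052   1.4002  0.1185 -0.1956  0.0425] Mz [0.0294 0.0551 0.0429] eff6 [0.0202 0.0188 0.0185] pos [ 0.5029 -0.1501  0.0837] q6 0.5657930210215123 yaw 33.35474661781963
```

Call:
move_arm(deltas=[[[0,0,0,0.009,1],[0,0,0,0.017,1],[0,0,0,0.017,1],[0,0,0,0.017,1]]])

```text
clock: 18.05
position: [0.5029, -0.1501, 0.0837]
ee_rot: [-0.0, 0.963, 0.27, 0.0]
contact_force: [0.4, 1.0, 2.4]
width: 0.0136
gripper_force: 43.3
```

```bash
python3 tq.py 3
```

```text
18.2 mean F,M [ 1.1043  0.217   1.7062  0.1413 -0.1565  0.0278] Mz [0.0455 0.0365 0.0015] eff6 [0.0201 0.0187 0.0184] pos [ 0.5029 -0.1501  0.0837] q6 0.6013311380323706 yaw 31.322142669147443
```

Call:
move_arm(deltas=[[[0,0,0,0.009,1],[0,0,0,0.017,1],[0,0,0,0.017,1],[0,0,0,0.017,1]]])

```text
clock: 18.6
position: [0.5029, -0.1501, 0.0837]
ee_rot: [-0.0, 0.968, 0.253, 0.0]
contact_force: [1.0, 0.3, 1.9]
width: 0.0137
gripper_force: 43.3
```

```bash
python3 tq.py 4
```

```text
18.8 mean F,M [ 0.6399  0.8209  1.8935  0.1936 -0.1612  0.0088] Mz [ 0.0124 -0.0219  0.0497 -0.005 ] eff6 [0.0201 0.0187 0.0184 0.0183] pos [ 0.5029 -0.1501  0.0837] q6 0.6369259436693756 yaw 29.28366292922999
```

Call:
move_arm(deltas=[[[0,0,0,0.009,1],[0,0,0,0.017,1],[0,0,0,0.017,1],[0,0,0,0.017,1]]])

```text
clock: 19.2
position: [0.5029, -0.1501, 0.0837]
ee_rot: [-0.0, 0.972, 0.235, -0.0]
contact_force: [-0.2, 1.3, 1.2]
width: 0.0133
gripper_force: 43.3
```

```bash
python3 tq.py 3
```

```text
19.35 mean F,M [ 0.7536  1.0489  1.8727  0.2202 -0.1607  0.0344] Mz [ 0.0699  0.059  -0.0257] eff6 [0.0404 0.039  0.0387] pos [ 0.5029 -0.1501  0.0837] q6 0.6725445734179994 yaw 27.242402468009956
```

Call:
move_arm(deltas=[[[0,0,0,0.009,1],[0,0,0,0.017,1],[0,0,0,0.017,1],[0,0,0,0.017,1]]])

```text
clock: 19.75
position: [0.5029, -0.1501, 0.0837]
ee_rot: [-0.0, 0.976, 0.218, -0.0]
contact_force: [0.5, -0.2, 2.3]
width: 0.0135
gripper_force: 43.3
```

```bash
python3 tq.py 3
```

```text
19.9 mean F,M [ 0.3877  1.144   1.2499  0.2383 -0.1243  0.0503] Mz [0.042  0.0656 0.0432] eff6 [0.0618 0.0604 0.0602] pos [ 0.5029 -0.1501  0.0837] q6 0.7081786680414324 yaw 25.198884079300083
```

The torque now rises elastically (0.018, then 0.039, then 0.060 N m), so the wiper is on its stop. I'll relax the twist within the blade's play and lift straight out.

Call:
move_arm(deltas=[[[0,0,0,-0.016,1],[0,0,0,-0.033,1],[0,0,0,-0.033,1],[0,0,-0.004,-0.033,1],[0,0,-0.01,-0.033,1],[0,0,-0.018,-0.033,1],[0,0,-0.03,-0.033,1],[0,0,-0.05,-0.033,1],[0,0,-0.08,-0.033,1],[0,0,-0.08,-0.033,1]]])

```text
clock: 20.9
position: [0.5051, -0.1512, 0.1513]
ee_rot: [0.002, 0.968, 0.252, 0.003]
contact_force: [0.9, -0.3, -0.4]
width: 0.0134
gripper_force: 43.1
```

```bash
python3 tq.py 2
python3 - <<'E'
from h import *
print("rel",rel([.4988,.0641,.1484]))
E
```

```text
21.0 mean F,M [-0.3587  0.2587 -0.2993 -0.0163  0.0059 -0.0255] Mz [-0.0412 -0.0097] eff6 [0.0006 0.0007] pos [ 0.5031 -0.1502  0.1484] q6 0.6391209826147439 yaw 29.160388725476807
rel [ 0.1259 -0.2366 -0.0002]
```

Call:
move_arm(deltas=[[[0.02,-0.037,0,-0.07,1],[0.04,-0.075,0,-0.14,1],[0.06,-0.112,0,-0.21,1],[0.08,-0.15,0,-0.28,1],[0.1,-0.19,0,-0.35,1],[0.126,-0.2366,0,-0.42,1],[0.126,-0.2366,0,-0.49,1],[0.126,-0.2366,0,-0.56,1],[0.126,-0.2366,0,-0.63,1],[0.126,-0.2366,0,-0.7,1],[0.126,-0.2366,0,-0.77,1],[0.126,-0.2366,0,-0.83,1]]])

```text
clock: 22.2
position: [0.4977, 0.0643, 0.1465]
ee_rot: [-0.001, 0.43, 0.903, -0.001]
contact_force: [-0.0, -0.8, -2.0]
width: 0.0133
gripper_force: 43.1
```

Call:
move_arm(deltas=[[[0,0,0,-0.07,1],[0,0,0,-0.14,1],[0,0,0,-0.21,1],[0,0,0,-0.28,1],[0,0,0,-0.35,1],[0,0,0,-0.352,1],[0,0,0,-0.352,1],[0,0,0,-0.352,1],[0,0,0,-0.352,1]]])

```text
clock: 23.1
position: [0.4986, 0.0642, 0.1475]
ee_rot: [-0.0, 0.079, 0.997, -0.0]
contact_force: [0.6, -0.2, -0.5]
width: 0.0134
gripper_force: 43.1
```

```bash
python3 tq.py 4
python3 - <<'E'
from h import *
print("rel",rel([.4987,.0640,.1]))
im=manip.get_image("wrist")[150:270,200:360,::-1].astype(float)
im=255*np.clip(im/90,0,1)**.5
cv2.imwrite("pics/w8.png",cv2.resize(im.astype(np.uint8),None,fx=5,fy=5,interpolation=cv2.INTER_CUBIC))
E
```

```text
23.3 mean F,M [-0.4463 -0.3463 -0.9383  0.0156  0.0076 -0.0204] Mz [-0.0208 -0.0272 -0.0137 -0.0198] eff6 [0.0085 0.0067 0.0052 0.004 ] pos [0.4987 0.0643 0.1477] q6 -1.4236110116758829 yaw 170.97671537921573
rel [-0.     -0.0003  0.0597]
```

View pics/w8.png

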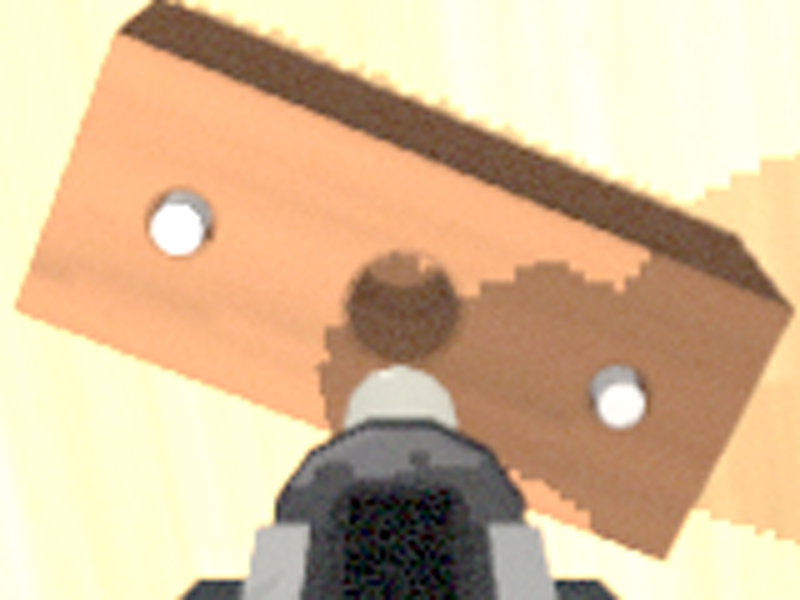

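The hole at crop (403,305) is in line with the shaft at column 400. Now I lower into it.

Call:
move_arm(deltas=[[[0,0,0.02,0,1],[0,0,0.04,0,1],[0,0,0.05,0,1],[0,0,0.06,0,1],[0,0,0.066,0,1],[0,0,0.066,0,1]]])

```text
clock: 23.95
position: [0.4985, 0.0643, 0.0945]
ee_rot: [-0.0, 0.078, 0.997, -0.0]
contact_force: [-0.6, 0.8, 0.5]
width: 0.0136
gripper_force: 43.1
```

```bash
python3 tq.py 3
```

```text
24.1 mean F,M [-0.3788  0.3895 -0.4     0.0127 -0.0313 -0.0137] Mz [-0.0154 -0.0311  0.0056] eff6 [0.0003 0.0002 0.0002] pos [0.4992 0.0643 0.0954] q6 -1.4240047264854043 yaw 170.99851737206583
```

Free entry with no contact force. I continue to about 0.5 mm above the seat, then release.

Call:
move_arm(deltas=[[[0,0,0.008,0,1],[0,0,0.016,0,1],[0,0,0.024,0,1],[0,0,0.03,0,1],[0,0,0.03,0,1],[0,0,0.03,0,1]]])

```text
clock: 24.7
position: [0.4986, 0.0643, 0.0706]
ee_rot: [-0.0, 0.078, 0.997, -0.0]
contact_force: [-0.5, 0.1, -0.1]
width: 0.0132
gripper_force: 43.1
```

```bash
python3 tq.py 2
```

```text
24.8 mean F,M [ 0.0779 -0.0287 -0.242   0.0357  0.0078  0.0179] Mz [-0.0004  0.0362] eff6 [0. 0.] pos [0.4986 0.0643 0.0707] q6 -1.4239760306938232 yaw 170.99487825373737
```

Call:
move_arm(deltas=[[[0,0,0,0,-0.5],[0,0,0,0,-1],[0,0,0,0,-1],[0,0,0,0,-1],[0,0,0,0,-1],[0,0,0,0,-1],[0,0,-0.04,0,-1],[0,0,-0.09,0,-1],[0,0,-0.14,0,-1],[0,0,-0.16,0,-1],[0,0,-0.16,0,-1]]])

```text
clock: 25.9
position: [0.5006, 0.0643, 0.2018]
ee_rot: [0.003, 0.078, 0.997, 0.0]
contact_force: [1.2, 0.2, 0.1]
width: 0.0854
gripper_force: 0.0
```

Run:
```python
from h import *
p=cam("wrist");s=manip.get_state();print(s["clock"],s["position"],s["width"],s["contact_force"])
print(proj(p,[.4998,.0641,.106]),proj(p,[.4998,.0641,.05]))
im=manip.get_image("wrist")[150:270,200:360,::-1].astype(float)
im=255*np.clip(im/90,0,1)**.5
cv2.imwrite("pics/w9.png",cv2.resize(im.astype(np.uint8),None,fx=5,fy=5,interpolation=cv2.INTER_CUBIC))
```

```text
25.9 [0.5006 0.0643 0.2018] 0.08538564198744128 [1.1636 0.2319 0.1279]
[279.1631 212.0238] [279.1083 192.7977]
```

I've used the ten picture views, so I'll check the tool numerically against the pre-grasp picture from almost the same pose.

Run:
```python
from h import *
new=manip.get_image("wrist").astype(float).mean(2);s=manip.get_state();print(s["position"])
old=cv2.resize(cv2.imread("pics/w3.png"),(160,120),interpolation=cv2.INTER_AREA).astype(float)
old=((old/255)**2*70).mean(2);n=new[150:270,200:360]
for g in(old,np.minimum(n,70)):
    m=(g<16).astype(np.uint8)
    c=max(range(1,cv2.connectedComponents(m)[0]),key=lambda k:(cv2.connectedComponents(m)[1]==k).sum())
    k,l,st,ce=cv2.connectedComponentsWithStats(m);print(st[c],ce[c])
    print(*[f"{int(v):2d}" for v in g[26:80:2,82]])
```

```text
[0.4982 0.0643 0.1984]
[ 68  30  29  44 723] [82.7815 52.0581]
42 40 17 20 18  2  0  0  0  0  0  0  2  4 12 20 20 19 17  9  8  4  6  6 38 63 63
[ 65  33  30  41 703] [80.4395 52.1536]
41 42 16 20 20  8  0  0  0  1  0  3  1  5 15 18 18 17 16 14 12  8  6  7 48 70 70
```

```bash
python3 -c "
from rig import manip
print(manip.sign_off())"
```

```text
the job is handed in; nothing more can be done
None
```

The job is handed in at about 26 s of the 72 s: the run-on trimmer was turned clockwise until the torque rose at its stop, and the tool was released in its middle hole, where a numeric image check matched its original pose; no verdict came back.

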